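Load the bench tumbler and clamp its guard

ROBOT

A 7-joint arm with a two-finger parallel gripper is mounted at the origin on the work surface. World frame = base frame: x ahead of the robot, y to its left, z up, the work surface at z = 0. Lengths are in m, angles in rad, forces in N, time in s.
With the tool pointing down it reaches from about 0.425 to 0.925 m from the base axis. Payload 6.8 kg.
Tool frame: the origin (TCP) lies on the front face of the gripper's body, between the roots of the fingers; the fingertips stand 73 mm ahead of it and the grasp point (between the pads) lies 54 mm ahead of it (env.nose_length is the distance from the TCP to the fingertips, in m); z points along the fingers, y is the direction in which the jaws open and shut (so a half turn about z gives the same grasp; the last joint's range is limited). The gripper opens to 85 mm and grips with 20 to 120 N. Pads are 22 mm wide; open, the fingers measure 114 mm over their backs; the gripper's body (76 mm by 85 mm) begins 54 mm behind the grasp point. The pads swing forward as they close: fully open they stand 13 mm farther back than shut.
Start: joints at [1.213, 0.477, 0.022, 1.555, -0.011, 1.109, -0.083], TCP at [0.167, -0.654, 0.304] pointing down, gripper open.
Joint ranges: [-2.96, 2.96], [-0.34, 2.1], [-1.41, 1.46], [0.24, 2.44], [-1.37, 4.51], [0.17, 1.92], [-2.96, 2.96]. Speed limits (rad/s): [2.39, 2.39, 3.14, 3.14, 3.14, 3.14, 3.14].

INTERFACE

Orientations are given as a unit quaternion [w, x, y, z].
In Python, from cell import env, kin, camera, calibration, job gives the robot as it stands. The module is installed in compiled form; this text tells all that it offers. Calls block until the motion is done:
- env.reach(position, orientation): joint-space move of the TCP to a pose.
- env.movel(position, velocity=0.15, rot=None, stop_force=None): straight line of the TCP; rot=None keeps the orientation; velocity is the mean speed in m/s. With stop_force (N) it stops when the force on the tool has changed by that much, and returns True; else False.
- env.goto_joints(angles): joint-space move.
- env.grip(opening, f_grip=None): finger opening in m; f_grip is the grip in N (None keeps the last); returns when the fingers have stopped.
- env.dwell(seconds).
- kin.inverse_kinematics(position, orientation): joint angles nearest the present ones, or None.
- env.get_state(): the state.
- camera(name): name is "side" or "top"; returns (picture, depth): 420x560x3 uint8, blue, green, red; 420x560 float32, m along the optical axis (not along the pixel's ray), 0 where there is no reading.
- calibration(name): a dict with "fx", "fy", "cx", "cy" (pixels), "k1" (the pictures are not rectified: a ray, as slopes to the right and down, at radius r is drawn at 1 + k1 r^2 times it, then the intrinsics apply), "rvec" (rotation vector, rad) and "tvec" (3), from world to camera coordinates, as OpenCV has them. Camera axes: x right, y down, z forward; pixel columns grow to the right and rows downward; lengths in m; the calibration is good to about 2 mm. A picture is of the moment at which its call begins. calibration takes no time and is no camera call.
A pose or a line that the arm cannot do raises env.PlanningError and nothing moves.
- job.job_done(): hands the job in, once; it reports no verdict.
The state is a dict: "time": time; "qpos": joint angles; "joint_velocities": joint speeds; "joint_torque": joint torques, N m; "tcp_pos": TCP position; "orientation": TCP orientation; "force": force on the tool from outside, world axes, zero at the start; "torque": the same for the moment, N m; "opening": finger opening in m.
Only numpy, scipy, OpenCV 4.12 (cv2) and the standard library are available. Lean on these libraries where they do the work, as an engineer would, in place of code of your own. Each camera call takes 0.05 s, during which the arm holds its last target.

TASK

Slide the bench tumbler's yellow-framed guard fully open and lay every white kiln prop from the bench flat in its tub. Then slide the guard fully shut, swing the steel loop of the draw latch over the hook on the guard, and push the red lever over past centre until it clamps down, leaving the glaze jar and the bowl where they are.

Things in the scene. Friction and masses are not known exactly. Their poses are not given: they have to be found in the camera images.
- tumbler: Green bench tumbler, fixed. Origin: on the bench under the tub's centre; y along the guard's track (the guard opens towards +y), x across, z up. Casing 220 mm in x (20 mm thick side walls), y = -235 to 290 mm, 113 mm high; track strips at x = +-107 mm rise to 124 mm. Deck with the draw latch at y below -90 mm, motor end where the guard parks at y above 90 mm.
- tub_floor (a point): Centre of the tub's rubber-lined floor, 60 mm above the tumbler's underside. The tub is an open well 180 by 180 mm, centred on the tumbler's origin, its rim at 113 mm height.
- guard (a joint): How far the sliding guard is open, m: 0 shut, 0.18 fully open (end stops). A clear panel in a yellow frame, 200 by 200 mm, 6 mm thick, top 121 mm above the bench, centred over the tub when shut. About 1.5 N of friction; stays where left. Starts shut or up to 20 mm open.
- guard_handle (a point): Middle of the top edge of the guard's handle, an upright black rib 70 mm along the tumbler's x, 14 mm thick along its y, 38 mm tall above the panel (top 159 mm above the bench). 50 mm towards +y from the guard's centre; moves with the guard.
- lever (a joint): Angle of the latch's red lever, rad: 0 upright, positive pushed over towards the tumbler's -y (away from the guard); -0.35 leaning to the guard, 1.72 stop, lying just below level: clamped. With the loop hooked, dead centre is near 1.37; beyond it the loop's spring holds it down. Starts at -0.3 to -0.1; friction keeps it where left. Pushing takes under 6 N at the tip.
- latch_pivot (a point): The lever's fixed pivot axis (along the tumbler's x): 137 mm above the bench, at y = -138 mm in the tumbler's frame.
- lever_tip (a point): Free end of the lever, 85 mm from the pivot. The lever is a flat red bar 22 mm wide (x) and 8 mm thick.
- loop (a joint): Angle of the steel loop to the lever, rad: 0 in line with the lever, positive leaning back towards -y (stop 0.9), negative swinging over to the guard (+y). Starts near 0.85. It swings almost freely on a pin through the lever, 24 mm from the lever's pivot; once tipped past upright towards the guard it falls by its own weight. The released latch stands up to 240 mm above the bench.
- loop_bar (a point): Middle of the loop's cross bar, a steel rod 8 mm thick and 60 mm long along the tumbler's x, 81 mm from the loop's pin. Two thin side arms 50 mm apart join it to the pin, passing either side of the lever. The bar is sprung: it can be drawn up to 10 mm further from the pin at 2.5 N per mm.
- keeper (a point): Where the bar's middle lies when hooked: on the guard, 78 mm to -y of its centre, 4 mm above the panel. The keeper is a steel hook: upright 30 mm wide (x), 6 mm thick, +y face 4 mm to -y of this point, 17 mm tall, its 4 mm top lip overhanging 6 mm to +y. The bar goes over it, down on its +y side, then is drawn to -y under the lip. With the guard shut a falling loop clears the lip by 8 mm.
- glaze_jar: Glaze jar with a blue cap, 64 mm wide, 85 mm tall; origin under its centre. Leave alone.
- bowl: Terracotta bowl, 110 mm wide, 45 mm tall; origin under its centre. Leave alone.
- prop1: White ceramic kiln prop, 110 g (+-20%): a bar 70 mm long along its x axis with square 34 by 34 mm, 10 mm thick flanges at both ends and a round shaft 26 mm thick between (centre 17 mm above its underside). Origin: centre of its underside. Lies on the bench; there are 2 to 4 props, an absent one is None.
- prop2: White ceramic kiln prop, 110 g (+-20%): a bar 70 mm long along its x axis with square 34 by 34 mm, 10 mm thick flanges at both ends and a round shaft 26 mm thick between (centre 17 mm above its underside). Origin: centre of its underside. Lies on the bench; there are 2 to 4 props, an absent one is None.
- prop3: White ceramic kiln prop, 110 g (+-20%): a bar 70 mm long along its x axis with square 34 by 34 mm, 10 mm thick flanges at both ends and a round shaft 26 mm thick between (centre 17 mm above its underside). Origin: centre of its underside. Lies on the bench; there are 2 to 4 props, an absent one is None.
- prop4: White ceramic kiln prop, 110 g (+-20%): a bar 70 mm long along its x axis with square 34 by 34 mm, 10 mm thick flanges at both ends and a round shaft 26 mm thick between (centre 17 mm above its underside). Origin: centre of its underside. Lies on the bench; there are 2 to 4 props, an absent one is None.

How it is judged:
By the outcome, as a careful person would: the job done as asked, in the order asked, and still so for the second after the job is handed in, with the robot touching nothing.
Of prop1, prop2, prop3, prop4 only 2 to 4 are there at a start; the rules pass over those that are not, and their reading is None.
At some moment in a run one of prop1, prop2, prop3, prop4 may be knocked a few centimetres aside while the robot is not near it.
Once in a run the grip may slacken for a moment while it holds something.
It also fails if it takes over 210 s, if anything falls off the work surface, if the arm or the gripper's body presses on something with over 40 N, if the wrist force passes 120 N, or if a joint passes its speed limit or range.

## Working session

There is one attempt and no reset: what is moved stays moved. The work goes in short steps, each a Python script; the robot and the scene stay as the last script left them, time stands still between calls to the robot, and variables do not carry over. Pictures are saved under pics/ and viewed, and the job is handed in when it is done.

```bash
ls; mkdir -p pics
python3 - <<'E'
from cell import env,kin,camera,calibration,job
import cv2,numpy as np
for n in("side","top"):
    p,d=camera(n); cv2.imwrite(f"pics/{n}0.png",p); np.save(f"pics/{n}0.npy",d)
    c=calibration(n);R=cv2.Rodrigues(np.array(c["rvec"]))[0];print(n,c,"pos",(-R.T@np.array(c["tvec"]).ravel()))
s=env.get_state();print(s)
E
```

```text
pics
side {'fx': 461.7408954677195, 'fy': 461.7408954677195, 'cx': 281.699347766685, 'cy': 210.36471630560067, 'k1': 0.01659546172092751, 'rvec': array([ 0.68594276, -2.73088697,  0.99563721]), 'tvec': array([0.47453488, 0.38292239, 0.87672906])} pos [0.30200203 0.46460163 0.9129112 ]
top {'fx': 433.18301277954845, 'fy': 433.18301277954845, 'cx': 277.2681656830661, 'cy': 213.7900294767402, 'k1': -0.04055419595851413, 'rvec': array([ 2.14789313, -2.11680497,  0.14613278]), 'tvec': array([-0.0850818 ,  0.61725211,  1.00155149])} pos [ 0.45671049 -0.09623997  1.08328107]
{'time': 0.1, 'qpos': array([ 1.21289682,  0.47771151,  0.02234797,  1.55635243, -0.01147193,
        1.10929093, -0.08308323]), 'joint_velocities': array([ 0.00018638, -0.00211648, -0.00055607, -0.00339523, -0.00024619,
        0.00261539, -0.00044461]), 'joint_torque': array([ 4.58409646e-03, -5.97758532e+01,  1.61376223e+00, -2.81955385e+01,
        1.28695305e-02,  5.05054806e-03,  2.65846916e-05]), 'tcp_pos': array([ 0.16675303, -0.65365222,  0.30302699]), 'orientation': array([-7.98272703e-04,  9.92207052e-01,  1.24597347e-01, -1.73795372e-04]), 'force': array([-0.67653642,  0.07326489, -0.33569875]), 'torque': array([-0.00631621,  0.01455612, -0.00777255]), 'opening': 0.0856434952939365}
```

View pics/side0.png

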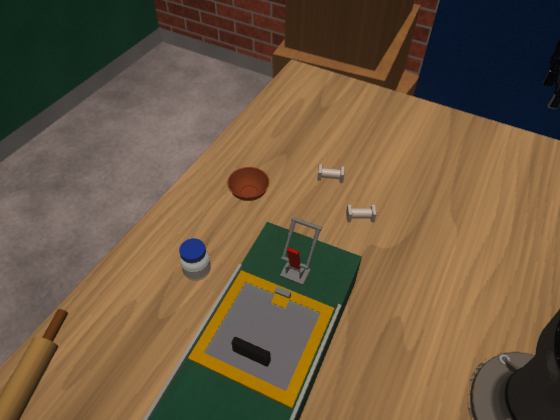

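View pics/top0.png

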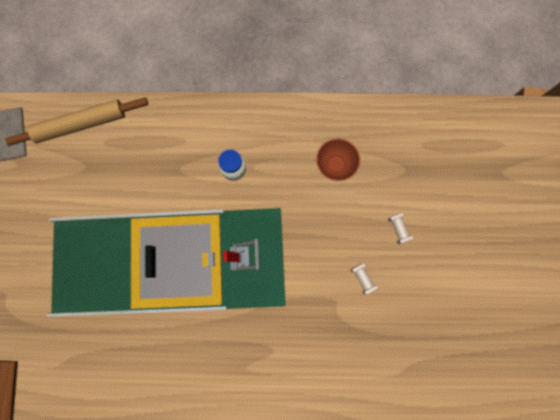

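Both views show two props (top (401,229) and (364,279)), the tumbler with the guard nearly shut, and the released latch, plus the jar and bowl. Next I measure.

```bash
cat > h.py <<'E'
from cell import env,kin,camera,calibration,job
import cv2,numpy as np
def cal(n):
    c=calibration(n);K=np.array([[c["fx"],0,c["cx"]],[0,c["fy"],c["cy"]],[0,0,1]]);D=np.array([c["k1"],0,0,0])
    R=cv2.Rodrigues(np.array(c["rvec"]))[0];t=np.array(c["tvec"]).ravel();return K,D,R,t
def rays(n,px):
    K,D,R,t=cal(n);u=cv2.undistortPoints(np.array(px,float).reshape(-1,1,2),K,D).reshape(-1,2)
    return -R.T@t,np.c_[u,np.ones(len(u))]@R
def onz(n,px,z):
    o,d=rays(n,px);return o+d*((z-o[2])/d[:,2])[:,None]
def depthpts(n,px,dep):
    o,d=rays(n,px);return o+d*np.asarray(dep)[:,None]
def cloud(n,mask,dep):
    v,u=np.nonzero(mask&(dep>0));return depthpts(n,np.c_[u,v],dep[v,u])
def proj(n,P):
    K,D,R,t=cal(n);return cv2.projectPoints(np.array(P,float).reshape(-1,3),cv2.Rodrigues(R)[0],t,K,D)[0].reshape(-1,2)
def tri(p1,p2,n1="side",n2="top"):
    o1,d1=rays(n1,[p1]);o2,d2=rays(n2,[p2]);d1=d1[0];d2=d2[0]
    s=np.linalg.lstsq(np.c_[d1,-d2],o2-o1,rcond=None)[0];a=o1+s[0]*d1;b=o2+s[1]*d2
    return (a+b)/2,np.linalg.norm(a-b)
def snap(tag):
    r={}
    for n in("side","top"):
        p,d=camera(n);cv2.imwrite(f"pics/{n}_{tag}.png",p);r[n]=(p,d)
    return r
def props(n,p,ztop=0.034):
    hsv=cv2.cvtColor(p,cv2.COLOR_BGR2HSV);m=((hsv[...,1]<45)&(hsv[...,2]>135)).astype(np.uint8)
    if n=="top": m[:95]=0
    cs,_=cv2.findContours(m,0,2);out=[]
    for c in cs:
        a=cv2.contourArea(c)
        if 90<a<1500: out.append((a,cv2.minAreaRect(c),c))
    return out,m
E
python3 - <<'E'
from h import *
np.set_printoptions(precision=4,suppress=True)
for n in("side","top"):
    p=cv2.imread(f"pics/{n}0.png");d=np.load(f"pics/{n}0.npy");hsv=cv2.cvtColor(p,cv2.COLOR_BGR2HSV)
    g=(hsv[...,0]>60)&(hsv[...,0]<95)&(hsv[...,1]>100)
    if n=="side": g[:200]=0
    cs,_=cv2.findContours(g.astype(np.uint8),0,2);
    P=cloud(n,g,d);z=P[:,2];print(n,"green z pct",np.percentile(z,[5,50,95]))
    y=(hsv[...,0]>18)&(hsv[...,0]<32)&(hsv[...,1]>200)&(hsv[...,2]>180)
    Q=cloud(n,y,d);print("yellow z",np.percentile(Q[:,2],[5,50,95]))
    k=np.abs(Q[:,2]-.121)<.015;vv,uu=np.nonzero(y)
    W=onz(n,np.c_[uu,vv],.121)
    c=max(cv2.findContours(y.astype(np.uint8),0,2)[0],key=cv2.contourArea)
    Wc=onz(n,c.reshape(-1,2),.121)[:,:2].astype(np.float32)
    print("guard rect",cv2.minAreaRect(Wc), cv2.boxPoints(cv2.minAreaRect(Wc)))
    if n=="top":
        vv,uu=np.nonzero(g);Wg=onz(n,np.c_[uu,vv],.113)[:,:2].astype(np.float32)
        r=cv2.minAreaRect(Wg);print("casing",r,cv2.boxPoints(r))
    o,m=props(n,p)
    for a,r,c in o: print("white",a,r,onz(n,[r[0]],.017 if n=='top' else .02), )
    for lo,hi,nm in (((100,150,60),(130,255,255),"blue"),):
        b=cv2.inRange(hsv,lo,hi);
        if n=="side": b[:200]=0
        vv,uu=np.nonzero(b);print("cap",uu.mean(),vv.mean(),onz(n,[[uu.mean(),vv.mean()]],.085))
    b=((hsv[...,0]<12)&(hsv[...,1]>150)&(hsv[...,2]>60)).astype(np.uint8)
    for c in cv2.findContours(b,0,2)[0]:
        if cv2.contourArea(c)>30: x=cv2.minAreaRect(c);print("red",cv2.contourArea(c),x,onz(n,[x[0]],.045))
E
```

```text
side green z pct [0.1116 0.1139 0.1163]Traceback (most recent call last):
  File "<stdin>", line 10, in <module>
  File "h.py", line 14, in cloud
    v,u=np.nonzero(mask&(dep>0));return depthpts(n,np.c_[u,v],dep[v,u])
                                        ~~~~~~~~^^^^^^^^^^^^^^^^^^^^^^^
  File "h.py", line 12, in depthpts
    o,d=rays(n,px);return o+d*np.asarray(dep)[:,None]
        ~~~~^^^^^^
  File "h.py", line 7, in rays
    K,D,R,t=cal(n);u=cv2.undistortPoints(np.array(px,float).reshape(-1,1,2),K,D).reshape(-1,2)
                     ~~~~~~~~~~~~~~~~~~~^^^^^^^^^^^^^^^^^^^^^^^^^^^^^^^^^^^^^^^^
cv2.error: OpenCV(4.12.0) /io/opencv/modules/calib3d/src/undistort.dispatch.cpp:347: error: (-215:Assertion failed) CV_IS_MAT(_src) && CV_IS_MAT(_dst) && (_src->rows == 1 || _src->cols == 1) && (_dst->rows == 1 || _dst->cols == 1) && _src->cols + _src->rows - 1 == _dst->rows + _dst->cols - 1 && (CV_MAT_TYPE(_src->type) == CV_32FC2 || CV_MAT_TYPE(_src->type) == CV_64FC2) && (CV_MAT_TYPE(_dst->type) == CV_32FC2 || CV_MAT_TYPE(_dst->type) == CV_64FC2) in function 'cvUndistortPointsInternal'
```

Run:
```python
import cv2
p=cv2.imread("pics/top0.png")[190:330,30:430];cv2.imwrite("pics/topc0.png",cv2.resize(p,None,fx=2,fy=2,interpolation=2))
p=cv2.imread("pics/side0.png")[140:420,150:400];cv2.imwrite("pics/sidec0.png",cv2.resize(p,(536,600),interpolation=2))
```

```text
(no output)
```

View pics/topc0.png

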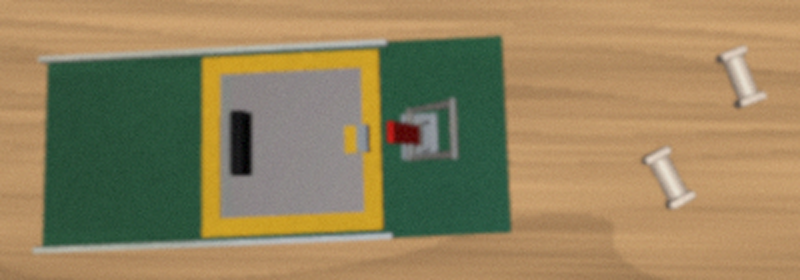

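View pics/sidec0.png

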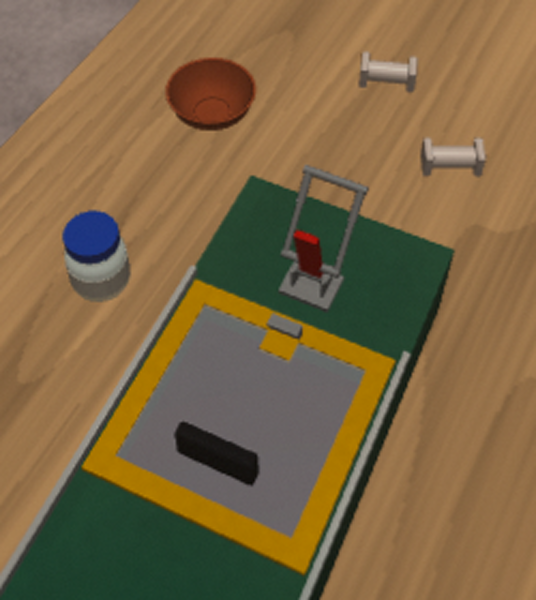

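The crops show the guard nearly shut, the loop leaning back from the lever, and the two props. My yellow threshold missed, so I'll fix it.

```bash
cat > meas.py <<'E'
from h import *
np.set_printoptions(precision=4,suppress=True)
def go(n,p,d):
    hsv=cv2.cvtColor(p,cv2.COLOR_BGR2HSV)
    g=(hsv[...,0]>60)&(hsv[...,0]<95)&(hsv[...,1]>100)
    if n=="side": g[:200]=0
    y=(hsv[...,0]>15)&(hsv[...,0]<32)&(hsv[...,1]>215)&(hsv[...,2]>140)
    Q=cloud(n,y,d);print(n,"yellow z",np.percentile(Q[:,2],[5,50,95]))
    c=max(cv2.findContours(y.astype(np.uint8),0,2)[0],key=cv2.contourArea)
    Wc=onz(n,c.reshape(-1,2),.121)[:,:2].astype(np.float32)
    r=cv2.minAreaRect(Wc);print("guard rect",r, cv2.boxPoints(r).tolist())
    if n=="top":
        vv,uu=np.nonzero(g);Wg=onz(n,np.c_[uu,vv],.113)[:,:2].astype(np.float32)
        r=cv2.minAreaRect(Wg);print("casing",r,cv2.boxPoints(r).tolist())
    for a,r,c in props(n,p)[0]:
        w=onz(n,c.reshape(-1,2),.017)[:,:2].astype(np.float32); print("white",a,r[0],cv2.minAreaRect(w))
    b=cv2.inRange(hsv,(100,150,60),(130,255,255))
    if n=="side": b[:200]=0;b[:,350:]=0
    vv,uu=np.nonzero(b);print("cap",onz(n,[[uu.mean(),vv.mean()]],.085))
    b=((hsv[...,0]<12)&(hsv[...,1]>150)&(hsv[...,2]>60)).astype(np.uint8)
    for c in cv2.findContours(b,0,2)[0]:
        if cv2.contourArea(c)>30: x=cv2.minAreaRect(c);print("red",cv2.contourArea(c),x,onz(n,[x[0]],.045))
if __name__=="__main__":
  for n in("side","top"): go(n,cv2.imread(f"pics/{n}0.png"),np.load(f"pics/{n}0.npy"))
E
python3 meas.py
```

```text
side yellow z [0.1199 0.122  0.1243]
guard rect ((0.4983798563480377, 0.14670082926750183), (0.19916220009326935, 0.1994142085313797), 3.4197986125946045) [[0.3930284380912781, 0.24029023945331573], [0.40492376685142517, 0.04123113676905632], [0.6037312746047974, 0.05311141908168793], [0.5918359756469727, 0.25217053294181824]]
white 196.5 (315.1449279785156, 361.8520812988281) ((0.4031909704208374, 0.10185553133487701), (0.005227725021541119, 0.2568403482437134), 3.378749132156372)
white 249.0 (192.08367919921875, 341.551513671875) ((0.6431366801261902, 0.17115604877471924), (0.005130915902554989, 0.37053102254867554), 3.4858150482177734)
white 109.5 (194.87637329101562, 261.7977294921875) ((0.748344361782074, 0.03028728812932968), (0.06407947838306427, 0.03401101753115654), 44.43008804321289)
white 106.5 (133.6615447998047, 206.40771484375) ((0.9795898199081421, -0.0365159772336483), (0.04606381058692932, 0.039722755551338196), 70.52095031738281)
white 1224.5 (179.09999084472656, 138.29998779296875) ((1.047658085823059, -0.30612242221832275), (0.16242985427379608, 0.2592340111732483
[... 3879 characters left out ...]
.44035738706588745), 3.4756152629852295)
white 188.0 (364.3853454589844, 278.2897644042969) ((0.4672101140022278, -0.28989747166633606), (0.066790372133255, 0.029685404151678085), 28.33819580078125)
white 178.0 (400.89654541015625, 227.7586212158203) ((0.5923547148704529, -0.38200435042381287), (0.06609146296977997, 0.028320856392383575), 21.953702926635742)
white 250.5 (136.03221130371094, 215.13392639160156) ((0.6148881316184998, 0.28205689787864685), (0.0074801393784582615, 0.43931707739830017), 3.6776819229125977)
cap [[0.7387 0.0388 0.085 ]]
red 116.5 ((230.5, 255.5), (11.0, 15.0), 90.0) [[0.5161 0.0345 0.045 ]]
red 1348.5 ((337.5, 159.0), (40.0, 43.0), 90.0) [[ 0.7579 -0.2228  0.045 ]]
```

Side view: the guard is 199×199 mm at z≈0.122, yaw ≈3.4°. The casing fit agrees at 3.5°. Now I'll refine the guard, handle, lever and props across both views.

Run:
```python
from h import *
np.set_printoptions(precision=4,suppress=True)
for a,b in (((362,212),(364.4,278.3)),((331,173),(400.9,227.8))): print("prop tri",tri(a,b))
th=np.deg2rad(3.5);X=np.array([np.cos(th),np.sin(th)]);Y=np.array([-np.sin(th),np.cos(th)])
O=np.array([.4967,.1704])-.0275*Y;print("O",O)
for n in("side","top"):
    p=cv2.imread(f"pics/{n}0.png");d=np.load(f"pics/{n}0.npy");hsv=cv2.cvtColor(p,cv2.COLOR_BGR2HSV)
    y=((hsv[...,0]>15)&(hsv[...,0]<32)&(hsv[...,1]>190)&(hsv[...,2]>120)).astype(np.uint8)
    y=cv2.morphologyEx(y,cv2.MORPH_CLOSE,np.ones((5,5)))
    c=max(cv2.findContours(y,0,2)[0],key=cv2.contourArea)
    r=cv2.minAreaRect(onz(n,c.reshape(-1,2),.121)[:,:2].astype(np.float32));g=np.array(r[0]);print(n,r,"rel",(g-O)@X,(g-O)@Y)
    k=(hsv[...,2]<45)&(d>0);k[:, 300:]=0
    if n=="side":k[:320]=0
    P=cloud(n,k,d);P=P[(P[:,2]>.15)&(P[:,2]<.17)];q=P[:,:2]-O;print("handle top",len(P),P.mean(0),(q@X).min(),(q@X).max(),(q@Y).min(),(q@Y).max())
    b=((hsv[...,0]<12)|(hsv[...,0]>172))&(hsv[...,1]>150)&(hsv[...,2]>60)&(d>0)
    P=cloud(n,b,d);q=P[:,:2]-O;s=(np.abs(q@X)<.05)&(np.abs(q@Y+.138)<.12);P=P[s];q=q[s]
    print("lever x",(q@X).mean(),"y",(q@Y).min(),(q@Y).max(),"z",P[:,2].min(),P[:,2].max())
    gr=(hsv[...,1]<60)&(d>0);P=cloud(n,gr,d);q=P[:,:2]-O;s=(np.abs(q@X)<.04)&(q@Y<-.1)&(q@Y>-.22)&(P[:,2]>.19)
    if s.any(): P=P[s];q=q[s];print("loop hi",len(P),np.c_[q@X,q@Y,P[:,2]][np.argsort(-P[:,2])[:6]], (q@X).min(),(q@X).max())
```

```text
prop tri (array([ 0.4651, -0.2898,  0.0211]), np.float64(0.004156315089039978))
prop tri (array([ 0.5907, -0.3826,  0.0166]), np.float64(0.0030661254335650327))
O [0.4984 0.143 ]
side ((0.4984279274940491, 0.14697954058647156), (0.20018823444843292, 0.2000196874141693), 3.4171302318573) rel 0.0002949197185290173 0.004017737014396452
handle top 378 [0.4935 0.199  0.1586] -0.0348410805097204 0.03374167034847785 0.047587153518493755 0.06213223207717654
lever x -0.00130120740207672 y -0.1943334506664812 -0.11414037271865213 z 0.11244942035283478 0.22291910902917822
loop hi 258 [[ 0.0101 -0.1831  0.2307]
 [-0.0167 -0.1825  0.2306]
 [-0.0269 -0.1821  0.2305]
 [-0.0209 -0.182   0.2304]
 [-0.0184 -0.1782  0.2304]
 [ 0.0093 -0.1813  0.2303]] -0.030252010594907335 0.0292338970684215
top ((0.49819791316986084, 0.14824987947940826), (0.19790367782115936, 0.1987760215997696), 3.5774190425872803) rel 0.00014288675154936682 0.005299748507789079
handle top 187 [0.4946 0.1961 0.1585] -0.03225494400086039 0.0320529801936467 0.04788006211670825 0.05931113709238196
lever x 0.0003801551950148634 y -0.13872841349467965 -0.10019957638616198 z 0.10947907584114225 0.2227966404752445
loop hi 203 [[ 0.0174 -0.1811  0.2317]
 [-0.0219 -0.1835  0.2313]
 [-0.018  -0.1837  0.2307]
 [-0.0141 -0.1838  0.2306]
 [-0.0023 -0.1842  0.2306]
 [-0.0179 -0.1817  0.2304]] -0.0277529495907928 0.0300345067368366
```

Everything agrees: the guard is about 4 mm open, the handle is at local y≈0.054 and the loop bar is at (−0.183, 0.227). Opening the guard now.

```bash
cat >> h.py <<'E'
np.set_printoptions(precision=4,suppress=True)
TH=np.deg2rad(3.5);X=np.array([np.cos(TH),np.sin(TH)]);Y=np.array([-np.sin(TH),np.cos(TH)]);O=np.array([.4984,.143])
def T(lx,ly,z): return np.r_[O+lx*X+ly*Y,z]
def L(p): q=np.asarray(p)[:2]-O;return np.array([q@X,q@Y,p[2]])
def Q(az): return np.array([0,np.cos(az/2),np.sin(az/2),0])
def st(m=""):
    s=env.get_state();print(m,"t%.1f"%s["time"],"loc",L(s["tcp_pos"]),"w",s["tcp_pos"],"F",s["force"],"open %.4f"%s["opening"],"q",s["qpos"]);return s
E
python3 - <<'E'
from h import *
env.reach(T(0,.054,.30),Q(TH));st("above")
env.grip(.05)
env.movel(T(0,.054,.202),.1,stop_force=12);st("down")
env.grip(.0,25);st("gripped")
s=env.get_state();y0=L(s["tcp_pos"])[1]
print(env.movel(T(0,.05+.184,.202),.08,stop_force=15));st("slid")
env.grip(.05);env.movel(T(0,.23,.30),.2);snap("open")
st()
E
```

```text
above t3.3 loc [0.0004 0.0533 0.2999] w [0.4955 0.1962 0.2999] F [ 1.0621 -0.1531 -0.1496] open 0.0853 q [ 0.3057  0.4169 -1.0061  1.8499  0.3956  1.0928 -2.36  ]
down t4.9 loc [0.0004 0.0543 0.2026] w [0.4955 0.1972 0.2026] F [-0.0198  0.8696  0.041 ] open 0.0498 q [ 0.22    0.5343 -0.919   1.9422  0.5315  0.926  -2.4743]
gripped t5.3 loc [0.0002 0.0541 0.2025] w [0.4953 0.197  0.2025] F [-0.9712 -0.7832  4.1647] open 0.0131 q [ 0.22    0.5344 -0.9188  1.9425  0.5317  0.9262 -2.4744]
True
slid t7.3 loc [0.0001 0.2291 0.2025] w [0.4846 0.3717 0.2025] F [-1.0145 -1.5867  5.8874] open 0.0134 q [-0.1315  0.6443 -0.8771  1.7587  0.5763  1.0208 -2.737 ]
 t8.5 loc [-0.0004  0.2291  0.2981] w [0.484  0.3717 0.2981] F [ 0.5106 -0.3756 -0.1053] open 0.0501 q [-0.0845  0.546  -0.9427  1.6725  0.4744  1.1776 -2.6589]
```

View pics/side_open.png

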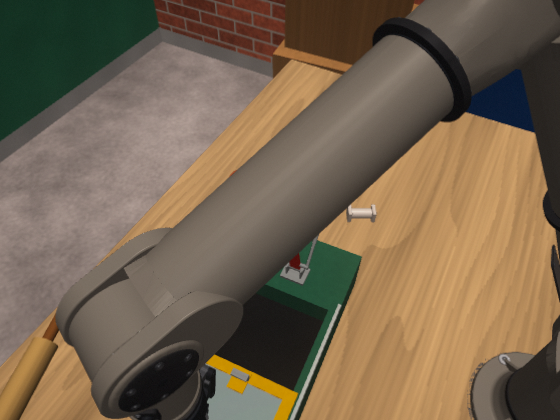

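The guard stopped at about +0.175 m of travel. The side view shows the tub open, with the arm covering part of it. I'll move above the props and check both from there.

Run:
```python
from h import *
from meas import go
for az in(TH,TH+np.pi,np.deg2rad(25),np.deg2rad(25)+np.pi):
  for p in (T(0,.0,.3),[.466,-.29,.25],[.592,-.382,.25]): print(az,kin.inverse_kinematics(p,Q(az)))
env.goto_joints([1.213,.477,.022,1.555,-.011,1.109,-.083]);
r=snap("open2");st()
go("top",*r["top"]);
```

```text
0.061086523819801536 [ 0.4214  0.389  -1.0125  1.881   0.3739  1.0772 -2.2491]
0.061086523819801536 [ 1.1338  0.4737 -0.8863  1.8687  0.4323  1.004  -1.4474]
0.061086523819801536 [ 0.987   0.7019 -0.7951  1.4851  0.523   1.1755 -1.4027]
3.202679177409595 [ 0.5239  0.4623 -1.1751  1.8763  0.4742  1.1228  0.803 ]
3.202679177409595 [ 1.313   0.6136 -1.1815  1.8592  0.636   1.1129  1.5237]
3.202679177409595 [ 1.1676  0.8818 -1.1919  1.4719  0.8262  1.3476  1.5524]
0.4363323129985824 [ 0.4754  0.4231 -1.0946  1.8785  0.4224  1.0979 -1.917 ]
0.4363323129985824 [ 1.1907  0.5069 -0.9719  1.8655  0.4871  1.0288 -1.1185]
0.4363323129985824 [ 1.0328  0.7332 -0.8817  1.4816  0.5862  1.205  -1.0688]
3.5779249665883754 [ 0.5239  0.4623 -1.1751  1.8763  0.4742  1.1228  1.1782]
3.5779249665883754 [ 1.313   0.6136 -1.1815  1.8592  0.636   1.1129  1.8989]
3.5779249665883754 [ 1.1676  0.8818 -1.1919  1.4719  0.8262  1.3476  1.9277]
 t12.3 loc [-0.3787 -0.7754  0.304 ] w [ 0.1677 -0.6541  0.304 ] F [0.7465 0.165  0.6454] open 0.0499 q [ 1.2124  0.477   0.0215  1.555  -0.011   1.109  -0.0831]
top yellow 
[... 1052 characters left out ...]
538574219, 227.74691772460938) ((0.5921585559844971, -0.38149645924568176), (0.06527671962976456, 0.029304293915629387), 22.053207397460938)
white 296.0 (136.50123596191406, 215.02455139160156) ((0.6151820421218872, 0.2808559238910675), (0.007412947714328766, 0.44175493717193604), 3.581587553024292)
white 103.5 (233.7769317626953, 168.48463439941406) ((0.7383303046226501, 0.03666296228766441), (0.04523121565580368, 0.06361420452594757), 31.405136108398438)
cap [[0.7386 0.0389 0.085 ]]
red 117.5 ((230.5, 255.5), (15.0, 11.0), 0.0) [[0.5161 0.0345 0.045 ]]
red 1341.5 ((337.6000061035156, 159.3000030517578), (41.42583465576172, 42.058292388916016), 71.56504821777344) [[ 0.7571 -0.223   0.045 ]]
```

View pics/top_open2.png

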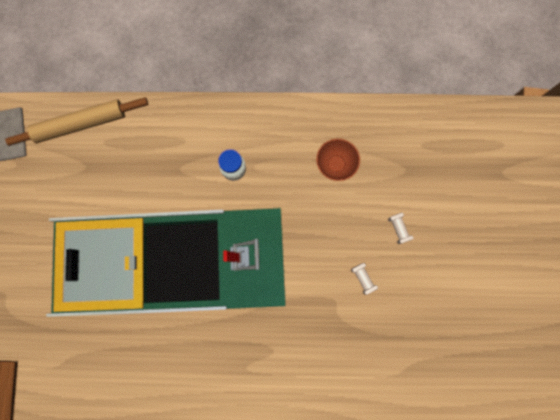

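The top view shows the guard parked at the motor end (frame columns 55–143), the tub empty and the props unmoved. I'll check how far it is open numerically, then take prop 1 at (0.467, −0.290).

```bash
cat >> h.py <<'E'
def guard(n,p):
    hsv=cv2.cvtColor(p,cv2.COLOR_BGR2HSV)
    y=((hsv[...,0]>15)&(hsv[...,0]<32)&(hsv[...,1]>190)&(hsv[...,2]>120)).astype(np.uint8)
    y=cv2.morphologyEx(y,cv2.MORPH_CLOSE,np.ones((5,5)))
    c=max(cv2.findContours(y,0,2)[0],key=cv2.contourArea)
    r=cv2.minAreaRect(onz(n,c.reshape(-1,2),.121)[:,:2].astype(np.float32));return L(np.r_[r[0],.121]),r[1]
def bench_props(p):
    out=[]
    for a,r,c in props("top",p)[0]:
        w=cv2.minAreaRect(onz("top",c.reshape(-1,2),.017)[:,:2].astype(np.float32));(x,y),(A,B),an=w
        if B>A: A,B,an=B,A,an+90
        if .055<A<.08 and .022<B<.042: 
            an=(an+90)%180-90
            if np.hypot(x-.738,y-.038)>.07: out.append((x,y,np.deg2rad(an),A,B))
    return out
def pick(x,y,az):
    env.grip(.055)
    env.reach([x,y,.20],Q(az))
    print("hit",env.movel([x,y,.078],.12,stop_force=10));st("down")
    env.grip(0,40);s=st("grip")
    env.movel([x,y,.27],.2);st("lift")
def place(lx,ly,prop_az_tool=TH):
    env.movel(T(.12,-.17,.27),.25,rot=Q(prop_az_tool));env.movel(T(.1,ly,.27),.25);env.movel(T(lx,ly,.25),.2);s=st("over")
    return s
def drop(lx,ly):
    print("hit",env.movel(T(lx,ly,.140),.12,stop_force=8));st("low")
    env.grip(.045);env.movel(T(lx,ly,.27),.2);st("placed")
E
python3 - <<'E'
from h import *
for n in("side","top"): print(guard(n,cv2.imread(f"pics/{n}_open2.png")))
p,_=camera("top");b=bench_props(p);print(b)
x,y,az,_,_=b[0]
pick(x,y,az)
snap("lift1")
E
```

```text
(array([0.0002, 0.1466, 0.121 ]), (0.20077961683273315, 0.13646270334720612))
(array([0.0001, 0.1797, 0.121 ]), (0.1976659893989563, 0.19962309300899506))
[(0.46708276867866516, -0.2899661362171173, np.float64(0.4945948207984639), 0.0668129175901413, 0.029685404151678085), (0.5923145413398743, -0.3819666802883148, np.float64(0.3849010797108631), 0.06615214794874191, 0.028315553441643715)]
hit False
down t15.5 loc [-0.0572 -0.4305  0.0787] w [ 0.4676 -0.2902  0.0787] F [ 0.7574 -0.6427  1.173 ] open 0.0544 q [ 0.5779  0.5956 -0.1729  1.9968  0.1821  0.5623 -0.7965]
grip t15.9 loc [-0.0573 -0.4305  0.0788] w [ 0.4675 -0.2902  0.0788] F [-1.3865  0.8006  6.018 ] open 0.0251 q [ 0.5778  0.5953 -0.1728  1.997   0.1822  0.5625 -0.7965]
lift t17.0 loc [-0.0584 -0.4299  0.2688] w [ 0.4664 -0.2896  0.2688] F [ 0.3471  0.4242 -1.7432] open 0.0246 q [ 0.6267  0.3213 -0.2253  1.882   0.0867  0.9499 -0.7141]
```

View pics/side_lift1.png

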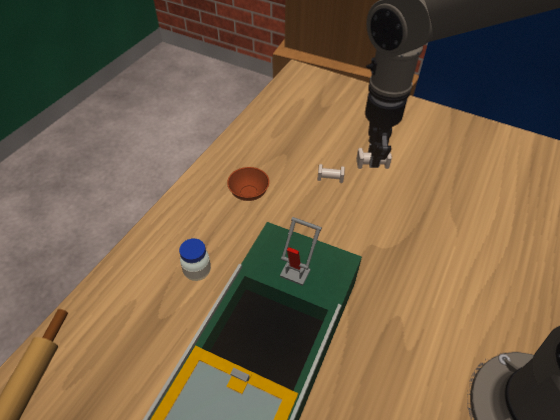

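The guard reads 0.180 open. Prop 1 hangs level in the jaws at (375,158). Carrying it to the tub.

Run:
```python
from h import *
s=place(0,.036)
snap("over1")
if s["opening"]>.02: drop(0,.036)
snap("pl1")
```

```text
over t20.2 loc [0.0015 0.0351 0.2507] w [0.4977 0.1781 0.2507] F [ 0.2582 -0.1357 -0.5676] open 0.0244 q [-0.198   0.3178 -0.3173  1.9422  0.1258  0.8985 -2.0905]
hit True
low t21.1 loc [-0.0015  0.0344  0.1443] w [0.4948 0.1773 0.1443] F [ 0.1237 -1.8163 -1.2877] open 0.0239 q [-0.2344  0.4679 -0.2834  2.0218  0.2017  0.6837 -2.157 ]
placed t22.2 loc [-0.0006  0.0358  0.2688] w [0.4956 0.1787 0.2688] F [-0.2813 -0.1766 -0.2305] open 0.0448 q [-0.1939  0.2964 -0.3232  1.9241  0.1142  0.9445 -2.0811]
```

View pics/side_over1.png

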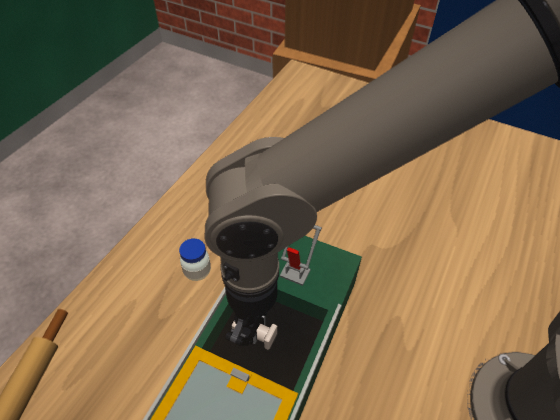

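View pics/side_pl1.png

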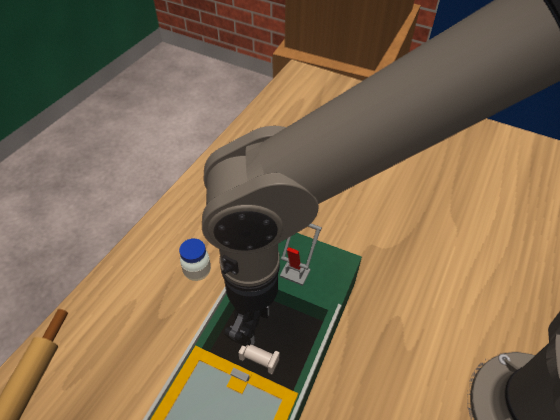

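Prop 1 lies flat in the tub at (258,357). Going back around the latch for prop 2, re-measuring it first.

Run:
```python
from h import *
env.movel(T(.1,.036,.28),.25);env.movel(T(.12,-.17,.28),.25);env.movel([.5,-.2,.3],.25)
p,_=camera("top");b=bench_props(p);print(b);r=snap("b2")
```

```text
[(0.4968567192554474, 0.19716879725456238, np.float64(0.05106333006669242), 0.07473114132881165, 0.03502630069851875)]
```

View pics/top_b2.png

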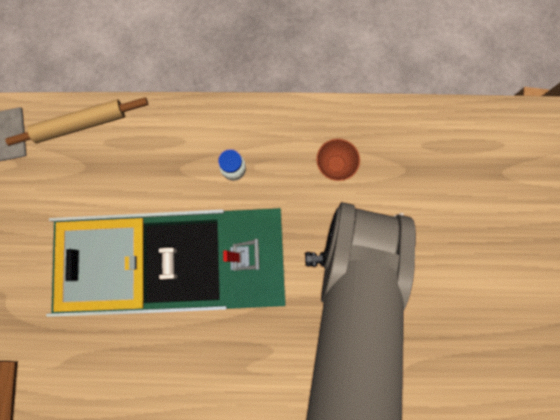

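View pics/side_b2.png

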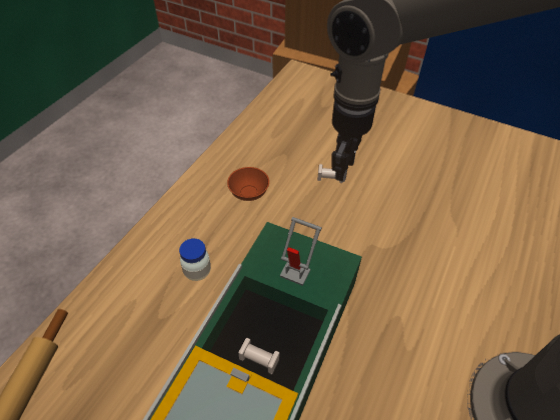

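Prop 1 is flat in the tub at top (168,263). The arm hides prop 2 from the top camera, so I'll step aside and look.

Run:
```python
from h import *
env.movel([.34,-.48,.3],.3)
p,_=camera("top");cv2.imwrite("pics/top_b3.png",p);b=bench_props(p);print(b)
b=[q for q in b if q[1]<-.15]
if len(b)==1:
    x,y,az,_,_=b[0];pick(x,y,az)
```

```text
[(0.4968967139720917, 0.19717156887054443, np.float64(0.05104035197991208), 0.07465038448572159, 0.035026438534259796), (0.5927094221115112, -0.3819047212600708, np.float64(0.34669150912900576), 0.06623101979494095, 0.030457861721515656)]
hit False
down t28.8 loc [ 0.0627 -0.5301  0.079 ] w [ 0.5933 -0.3823  0.079 ] F [-0.0584  0.2235  0.3265] open 0.0551 q [ 0.5617  0.7726 -0.1156  1.6054  0.1161  0.7686 -0.829 ]
grip t29.2 loc [ 0.0626 -0.5299  0.079 ] w [ 0.5932 -0.3821  0.079 ] F [-1.4598  0.1403  6.1085] open 0.0244 q [ 0.5616  0.7725 -0.1156  1.6056  0.1161  0.7688 -0.829 ]
lift t30.3 loc [ 0.0614 -0.5293  0.2683] w [ 0.592  -0.3815  0.2683] F [-0.8701  1.1252 -1.3479] open 0.0244 q [ 0.5714  0.5611 -0.1303  1.5013  0.0781  1.0871 -0.7998]
```

Run:
```python
from h import *
s=place(0,-.030)
snap("over2")
if s["opening"]>.02: drop(0,-.030)
snap("pl2")
```

```text
over t33.3 loc [ 0.0015 -0.031   0.2507] w [0.5017 0.1122 0.2507] F [-0.5975  0.3623 -0.1629] open 0.0242 q [-0.1488  0.287  -0.228   1.9793  0.0837  0.8819 -1.9326]
hit True
low t34.3 loc [-0.0009 -0.0302  0.1389] w [0.4994 0.1128 0.1389] F [-1.0392 -0.3073  5.6114] open 0.0241 q [-0.1783  0.4515 -0.2034  2.0615  0.1467  0.6451 -1.9891]
placed t35.5 loc [-0.0007 -0.0302  0.269 ] w [0.4996 0.1128 0.269 ] F [-1.0702 -0.7218  0.0087] open 0.0450 q [-0.1457  0.2652 -0.2325  1.9603  0.0746  0.9317 -1.9248]
```

View pics/side_pl2.png

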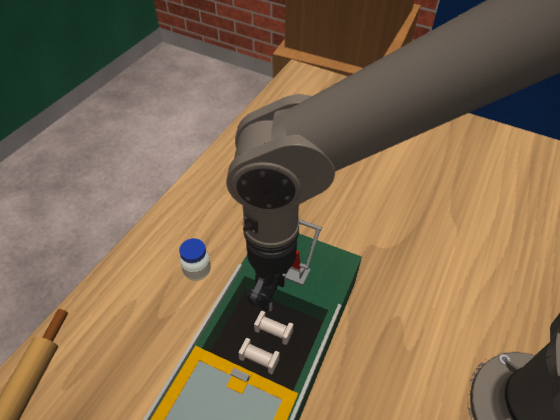

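View pics/side_over2.png

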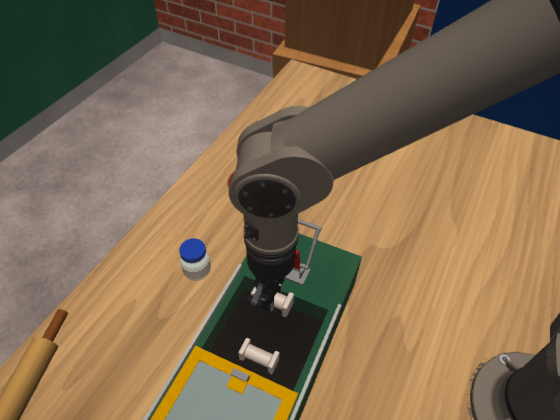

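Both props lie flat at (273,327) and (258,356). Shutting the guard now.

Run:
```python
from h import *
env.movel(T(0,.229,.30),.25)
env.grip(.05)
env.movel(T(0,.229,.202),.12,stop_force=12);env.grip(0,25);st("grip")
print(env.movel(T(0,.04,.202),.08,stop_force=15));st("shut")
env.grip(.05);env.movel(T(0,.06,.32),.2)
env.movel(T(.05,.3,.36),.3)
r=snap("shut");print(guard("side",r["side"][0]),guard("top",r["top"][0]));st()
for az in(TH,TH+np.pi/2,TH-np.pi/2):
  for p in (T(0,-.2,.32),T(0,-.1,.3),T(0,-.2,.2)): print(az,kin.inverse_kinematics(p,Q(az)))
```

```text
grip t38.3 loc [0.0003 0.2289 0.2028] w [0.4847 0.3715 0.2028] F [-1.4821 -2.273   4.6864] open 0.0136 q [-0.5295  0.5019 -0.2998  1.7854  0.1814  0.8858 -2.4199]
True
shut t40.4 loc [0.0004 0.0487 0.2027] w [0.4958 0.1916 0.2027] F [0.1499 0.4927 2.5655] open 0.0135 q [-0.2508  0.3854 -0.2859  1.9743  0.1419  0.8032 -2.1251]
(array([ 0.0001, -0.0009,  0.121 ]), (0.20052458345890045, 0.2008623480796814)) (array([ 0.0001, -0.001 ,  0.121 ]), (0.19812099635601044, 0.198124960064888))
 t42.7 loc [0.0505 0.2978 0.3595] w [0.5306 0.4433 0.3595] F [ 0.2084 -0.7817 -0.0535] open 0.0499 q [-0.5559  0.4897 -0.3408  1.4242  0.1621  1.2579 -2.4213]
0.061086523819801536 [ 0.1324  0.2034 -0.1647  1.9087  0.0386  1.0325 -1.5585]
0.061086523819801536 [ 0.0163  0.2186 -0.2586  1.9424  0.0665  0.9886 -1.7827]
0.061086523819801536 [ 0.1408  0.3542 -0.1829  2.0237  0.0907  0.7712 -1.6058]
1.631882850614698 [ 0.3598  0.2262 -0.4285  1.8942  0.108   1.0436 -0.0524]
1.631882850614698 [ 0.2462  0.2479 -0.5273  1.928   0.1469  1.0032 -0.286 ]
1.631882850614698 [ 0.3776  0.3866 -0.4713  2.008   0.2409  0.8003 -0.1718]
-1.509709802975095 [-0.5571  0.2145  0.6399  1.9505 -0.1494  1.0231 -2.9305]
-1.509709802975095 [-1.0774  0.3346  1.0809  2.0037 -0.3505  1.0045 -2.9074]
-1.509709802975095 [-0.3652  0.3694  0.4348  2.057  -0.2227  0.7594 -2.8742]
```

View pics/side_shut.png

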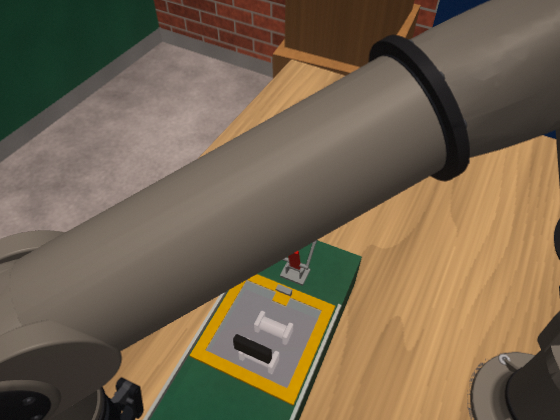

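View pics/top_shut.png

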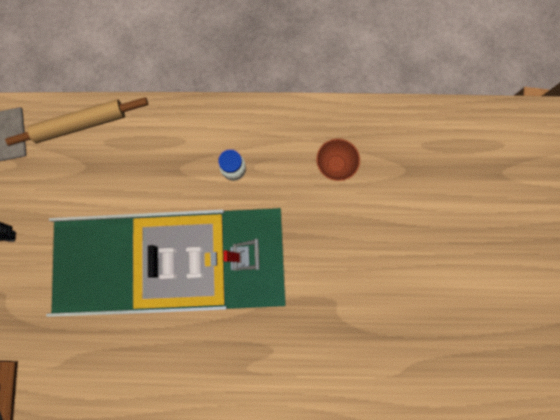

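The guard reads shut in both views (−0.001, which is my origin's offset, so I'll shift it) with both props under it. Next I push the loop bar over from behind with closed fingers.

```bash
echo 'O=O-.001*Y' >> h.py
python3 - <<'E'
from h import *
q=Q(TH+np.pi/2)
env.movel(T(.1,.0,.42),.3,rot=q)
env.movel(T(0,-.25,.42),.3)
env.grip(0,25);r=snap("pre");st("pre")
n=env.nose_length;print(n)
def at(phi,gap=0): 
    by=-.133-.081*np.sin(phi);bz=.1605+.081*np.cos(phi)
    return T(0,by-.015-gap,bz-.012+n)
env.movel(at(.64,.03),.2,stop_force=5);st("behind")
for phi in (.66,.45,.25,.05,-.1,-.25):
    print(phi,env.movel(at(phi),.06,stop_force=8));
st("pushed");env.dwell(.5);snap("loop")
E
```

```text
pre t46.1 loc [ 0.   -0.25  0.42] w [ 0.5137 -0.1075  0.42  ] F [-0.4783  0.365   0.0111] open -0.0002 q [ 0.4916  0.1673 -0.4591  1.7325  0.0776  1.2598  0.0754]
0.0726
behind t46.9 loc [ 0.0007 -0.2266  0.2871] w [ 0.513  -0.0841  0.2871] F [-0.3512  0.3724  0.1847] open 0.0003 q [ 0.4385  0.2771 -0.4675  1.9172  0.1493  0.9793 -0.0362]
0.66 False
0.45 False
0.25 False
0.05 False
-0.1 False
-0.25 False
pushed t49.5 loc [-0.0001 -0.1274  0.2995] w [0.5062 0.0148 0.2995] F [ 0.3546 -1.1855  0.5804] open -0.0004 q [ 0.3014  0.2484 -0.5263  1.9284  0.147   1.0023 -0.2288]
```

View pics/side_loop.png

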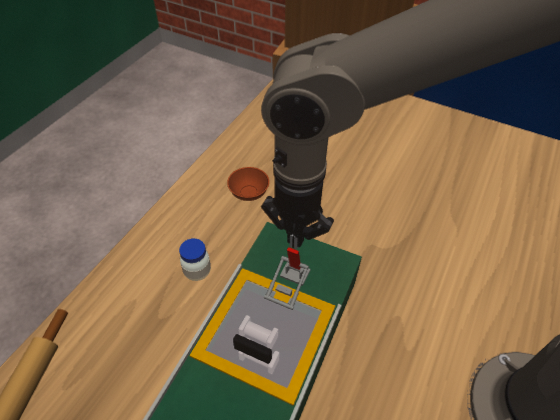

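View pics/side_pre.png

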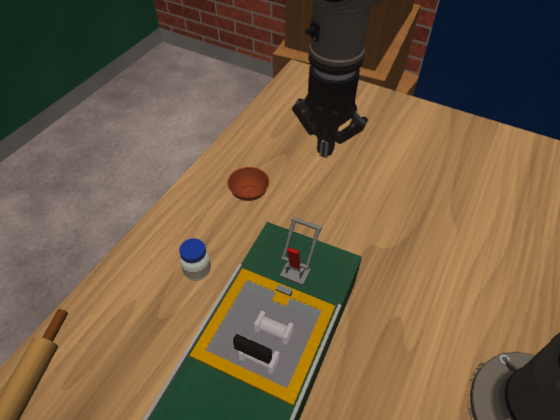

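The loop has dropped over the keeper, with its bar at (282,303) on the far side of the hook. A prop in the tub has shifted a little but still lies flat. Now the lever from the guard side, pausing partway to check.

```bash
cat >> h.py <<'E'
N=env.nose_length
def lev(a,r=.070,ex=0):
    nrm=np.array([np.cos(a),np.sin(a)]);c=np.array([-.138,.137])+r*np.array([-np.sin(a),np.cos(a)])+(.004-ex)*nrm
    if a>np.pi/2: 
        r2=r-.022;c2=np.array([-.138,.137])+r2*np.array([-np.sin(a),np.cos(a)])+(.004-ex)*nrm
        c=np.array([c[0],c2[1]])
    return T(0,c[0]+.011,c[1]+N)
E
python3 - <<'E'
from h import *
env.movel(T(0,-.13,.42),.25);env.movel(T(0,-.06,.42),.25)
print(env.movel(T(0,-.085,.205+N),.2,stop_force=6));st("front")
for a in (-.15,.0,.2,.4,.6,.8):
    h=env.movel(lev(a),.06,stop_force=20);s=env.get_state();print(a,h,s["force"],L(s["tcp_pos"]))
snap("lev1")
E
```

```text
False
front t52.1 loc [ 0.0006 -0.0851  0.2784] w [0.5042 0.0571 0.2784] F [ 0.0106 -0.1251  0.7446] open -0.0001 q [ 0.238   0.2796 -0.5556  1.9483  0.1787  0.9602 -0.3425]
-0.15 False [-0.9751  0.5656 -0.0527] [-0.0001 -0.1129  0.2782]
0.0 False [ 0.5113  0.3728 -0.2251] [ 0.     -0.1235  0.2796]
0.2 False [0.1522 0.3709 0.3445] [-0.     -0.1376  0.2789]
0.4 False [-1.0258  0.6768 -0.3061] [-0.0001 -0.1512  0.2754]
0.6 False [ 0.4722  0.3051 -0.3112] [-0.0002 -0.1638  0.2693]
0.8 False [-0.3246  0.6029 -0.4188] [-0.0002 -0.1749  0.2608]
```

View pics/side_lev1.png

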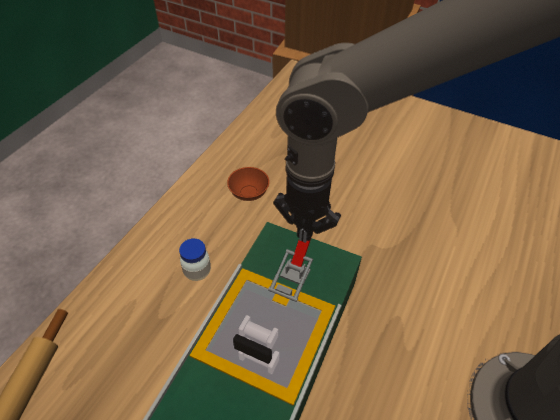

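Run:
```python
import cv2
a=cv2.imread("pics/side_lev1.png")[210:410,190:370];cv2.imwrite("pics/c_lev1.png",cv2.resize(a,(540,600),interpolation=2))
```

```text
(no output)
```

View pics/c_lev1.png

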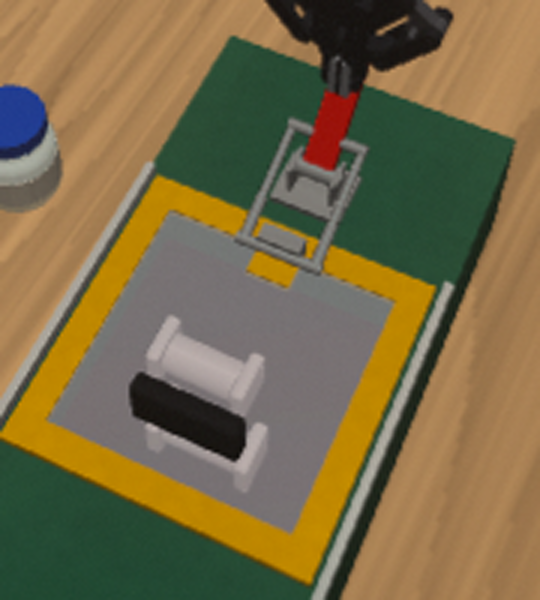

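The lever follows, and the bar lies just on the guard side of the hook and is being drawn in. Continuing past centre.

Run:
```python
from h import *
for a in (1.0,1.15,1.3,1.45,1.57):
    h=env.movel(lev(a),.05,stop_force=25);s=env.get_state();print(a,h,s["force"],L(s["tcp_pos"]))
for a in (1.65,1.72,1.76):
    h=env.movel(lev(a),.03,stop_force=15);s=env.get_state();print(a,h,s["force"],L(s["tcp_pos"]))
    if h: break
env.movel(s["tcp_pos"]+[0,0,.15],.15)
env.movel(T(0,-.3,.4),.25)
env.goto_joints([1.213,.477,.022,1.555,-.011,1.109,-.083]);env.grip(.05)
r=snap("end");st()
print(guard("side",r["side"][0]),guard("top",r["top"][0]))
for n in r:
    p,d=r[n];hsv=cv2.cvtColor(p,cv2.COLOR_BGR2HSV)
    b=((hsv[...,0]<12)|(hsv[...,0]>172))&(hsv[...,1]>170)&(hsv[...,2]>60)&(d>0)
    P=cloud(n,b,d);q=np.array([L(x) for x in P]);q=q[(abs(q[:,0])<.03)&(abs(q[:,1]+.18)<.08)]
    print(n,"lever pts",len(q),q.min(0),q.max(0),"far-end z",q[q[:,1]<-.21].mean(0),"near",q[q[:,1]>-.17].mean(0))
    a=p[210:410,190:370] if n=="side" else p[195:325,30:300];cv2.imwrite(f"pics/c_end_{n}.png",cv2.resize(a,(540,600) if n=="side" else (800,385),interpolation=2))
```

```text
1.0 False [0.1101 0.1066 0.4653] [-0.0003 -0.1841  0.2504]
1.15 False [ 0.3774  0.1918 -0.22  ] [-0.0003 -0.1895  0.2414]
1.3 False [-0.1846  0.3636  0.3197] [-0.0003 -0.1936  0.2317]
1.45 False [ 0.8275 -0.1119 -0.6484] [-0.0003 -0.1961  0.2215]
1.57 False [-0.5792 -0.9304 -0.7086] [-0.0003 -0.197   0.2132]
1.65 False [ 0.0341 -0.3996 -0.2572] [-0.0001 -0.1971  0.2096]
1.72 False [ 0.9843 -0.133  -0.026 ] [-0.     -0.1968  0.2063]
1.76 False [-3.9967  0.2684 11.8879] [ 0.0002 -0.1967  0.2056]
 t61.9 loc [-0.3795 -0.7746  0.3041] w [ 0.167  -0.6543  0.3041] F [0.2549 0.5653 0.0833] open 0.0499 q [ 1.213  0.477  0.022  1.555 -0.011  1.109 -0.083]
(array([ 0.0002, -0.0003,  0.121 ]), (0.20023483037948608, 0.20001842081546783)) (array([0.0002, 0.0003, 0.121 ]), (0.19821806252002716, 0.19792555272579193))
side lever pts 300 [-0.0117 -0.2219  0.1258] [ 0.0108 -0.143   0.1427] far-end z [-0.0013 -0.2156  0.1298] near [-0.0007 -0.1568  0.1389]
top lever pts 333 [-0.0099 -0.2209  0.1106] [ 0.0114 -0.1446  0.143 ] far-end z [ 0.0009 -0.2154  0.13  ] near [ 0.0005 -0.1568  0.1385]
```

View pics/c_end_side.png

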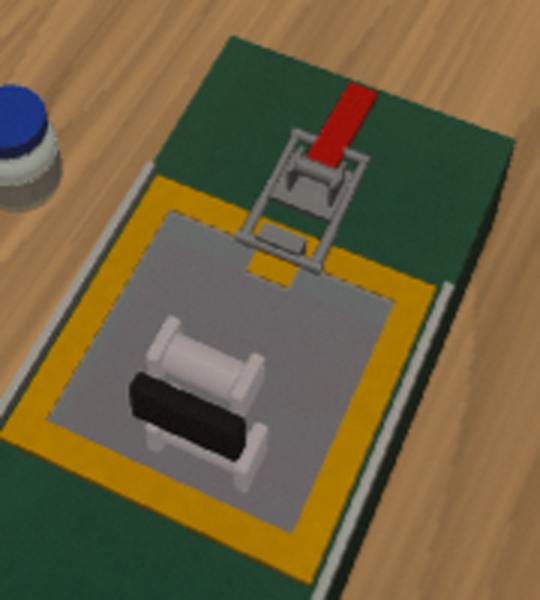

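View pics/c_end_top.png

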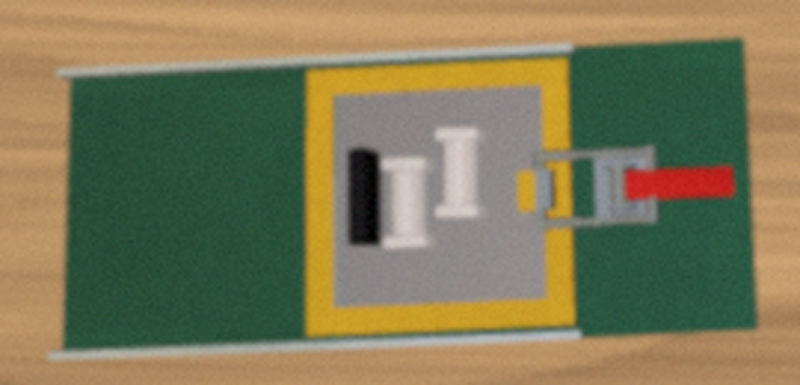

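View pics/top_end.png

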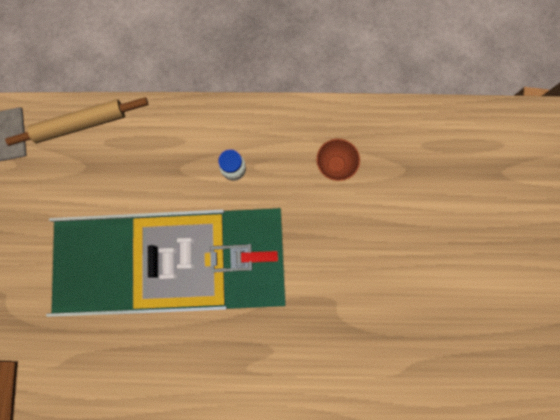

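The lever measures 1.72 rad (slope 0.149 below level). One last check that the bar is really under the lip, using depth at its ends, and that the jar, bowl and props are in place.

Run:
```python
from h import *
from meas import go
r=snap("fin")
for n in r:
    p,d=r[n];v,u=np.mgrid[0:420,0:560];P=cloud(n,np.ones((420,560),bool)&(d>0),d)
    q=P[:,:2]-O;l=np.c_[q@X,q@Y,P[:,2]]
    for nm,lo,hi in(("bar end+",.017,.03),("bar end-",-.03,-.017),("mid",-.012,.012)):
        s=(l[:,0]>lo)&(l[:,0]<hi)&(l[:,1]>-.1)&(l[:,1]<-.05)&(l[:,2]>.125);w=l[s]
        print(n,nm,len(w),"y",np.percentile(w[:,1],[0,50,100]),"z",np.percentile(w[:,2],[0,50,100]))
    if n=="top": go(n,p,d)
    s=(abs(l[:,0])<.085)&(abs(l[:,1])<.085)&(l[:,2]<.112);print("in tub depth z",len(l[s]))
st()
```

```text
side bar end+ 63 y [-0.0998 -0.083  -0.073 ] z [0.1258 0.1309 0.1339]
side bar end- 70 y [-0.0992 -0.083  -0.073 ] z [0.1269 0.1306 0.1359]
side mid 118 y [-0.0887 -0.0785 -0.073 ] z [0.1256 0.1377 0.1425]
in tub depth z 0
top bar end+ 45 y [-0.0989 -0.0851 -0.0737] z [0.1279 0.1308 0.1342]
top bar end- 55 y [-0.0997 -0.084  -0.0721] z [0.1253 0.1303 0.134 ]
top mid 68 y [-0.0949 -0.0831 -0.0766] z [0.125  0.138  0.1419]
top yellow z [0.1199 0.1203 0.1208]
guard rect ((0.4004931151866913, 0.18582692742347717), (0.0, 0.0), 0.0) [[0.4004931151866913, 0.18582692742347717], [0.4004931151866913, 0.18582692742347717], [0.4004931151866913, 0.18582692742347717], [0.4004931151866913, 0.18582692742347717]]
casing ((0.4962196350097656, 0.17030678689479828), (0.21356098353862762, 0.5181034803390503), 3.694693088531494) [[0.37296780943870544, 0.4219392240047455], [0.40635430812835693, -0.09508746862411499], [0.6194714307785034, -0.08132565021514893], [0.5860849618911743, 0.43570104241371155]]
white 310.0 (136.00796508789062, 311.1996765136719) ((0.3785023093223572, 0.26715028285980225), (0.007437419146299362, 0.4403568506240845), 3.4077389240264893)
white 113.0 (239.5, 257.5) ((0.5135437846183777, 0.015599825419485569), (0.05630400404334068, 0.04201763868331909), 1.8072035312652588)
white 247.0 (136.0062255859375, 215.120361328125) ((0.6149231791496277, 0.2820577919483185), (0.007347983308136463, 0.439317524433136), 3.7280173301696777)
cap [[0.7387 0.0388 0.085 ]]
red 318.0 ((259.0, 256.0), (10.0, 36.0), 90.0) [[ 0.516  -0.0339  0.045 ]]
red 1349.5 ((337.79412841796875, 159.17648315429688), (41.47359085083008, 42.20119857788086), 75.96376037597656) [[ 0.7574 -0.2235  0.045 ]]
in tub depth z 0
 t62.0 loc [-0.3794 -0.7746  0.3041] w [ 0.167  -0.6543  0.3041] F [-0.156  -0.0615 -0.1412] open 0.0499 q [ 1.213  0.477  0.022  1.555 -0.011  1.109 -0.083]
```

```bash
python3 -c "
from cell import job
job.job_done()"
```

```text
the job is handed in; nothing more can be done
```

I finished the job and handed it in at about 62 s. I slid the guard fully open, laid both props that were on the bench in the tub, and slid the guard shut. I then tipped the loop over the hook and pushed the red lever past centre until it clamped.

My last checks, taken with the arm back at its start pose:
- **Guard:** it read 0.180 m open before I placed the props, and within 1 mm of shut at the end, in both views.
- **Lever:** it slopes about 0.15 rad below level, which puts it at 1.72 rad, its clamped stop.
- **Loop:** the bar's guard-side edge is at y ≈ −73 mm and z ≈ 129 mm in the tumbler's frame, which is where it lies when hooked under the lip.
- **Props:** both lie flat in the tub, seen through the panel. The depth camera could not read inside the tub with the guard shut, so this rests on the pictures. One prop shifted sideways a couple of centimetres after I placed it. It stayed flat and inside, so I left it.
- **Jar and bowl:** both are within about 1 mm of where they started.

The grip never slackened and no check failed.

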